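# Free the brass stamp and show its face to the inspection camera

### The job

Turn the red knob of the stamping fixture clockwise until it clicks past its detent and the steel clamp arm stays fully swung away, then take the brass stamp by its wooden handle and lift it out. Hold its engraved underside in front of the inspection camera's lens: square-on, centred, 80 mm from the glass, with the long side of the face running along the camera's long side. Finish while still holding it there in the air; do not touch the camera or disturb the bottle, the jar and the wax puck.

Things in the scene. Friction and masses are not known exactly. Their poses are not given: they have to be found in the camera images.
- fixture: Dark blue-grey aluminium plate fixed to the bench, 170 (x) x 90 (y) x 20 mm, origin at the centre of its underside, z up. Pocket for the stamp: 46 x 34 mm, floor 8 mm above the origin, centred at local x +40, y 0 mm. Knob axis upright at local x -40, y 0 mm. A small brass spring strut (the detent) lies between local x -79 and -50 mm, under 28 mm high.
- clamp (a joint): Knob angle, rad: 0 = shut, arm pointing to the fixture's +x over the stamp's foot (so it cannot be lifted); grows clockwise seen from above to the stop at 1.3 = fully open. A spring (up to 0.15 N m) drives it back to 0 if let go below 0.65; beyond 0.65 (the click) on to 1.3, where it stays.
- clamp_grip (a point): Point on the knob's axis at gripping height, 50 mm above the bench. The knob is a red upright bar 44 mm long, 15 mm thick, from 29 to 65 mm above the bench; at joint 0 its length lies along the fixture's x, and it turns with the joint. The steel arm under it (14 mm wide, top at 29 mm) reaches 68 mm from the axis, along the bar.
- stamp: Loose hand stamp, about 0.15 kg, 90 mm tall. Origin at the centre of its engraved underside (the face), z up along the handle. Brass foot 42 (x) x 30 (y) x 14 mm; beech handle 24 (x) x 18 (y) mm in section from 14 to 90 mm above the origin. Starts upright in the pocket, origin on its floor, axes parallel to the fixture's within 3 degrees.
- camera: Inspection camera fixed to the bench: black base 120 (x) x 74 (y) x 30 mm with a leaning round head on it, highest point about 111 mm above the bench. Origin at the centre of its underside, z up; the long side is its x.
- lens: Camera head, 60 mm diameter, 50 mm long. Origin at the centre of the front glass (camera-local x -8, z 98 mm); z along the optical axis out of the glass, leaning 0.44 rad from upright to the camera's -x (robot's side); y is the camera's y; x the camera's long side tilted by that lean. The stamp's face belongs at local (0, 0, 80 mm), stamp z along lens z, stamp x along lens x (either way round).
- dye: Amber bottle with white cap, 44 mm diameter, 85 mm tall, origin at the centre of its underside. Bystander.
- glue: White jar with black cap, 52 mm diameter, 75 mm tall, origin at the centre of its underside. Bystander.
- wax: Orange wax puck, 60 mm diameter, 22 mm tall, origin at the centre of its underside. Bystander.
There are look-alikes about, which are no part of the job. What is shaped like the stamp but pink or turquoise is not meant.

How it is judged:
On the way, in this order (a step that is already met when the one before it is completed fails the run):
1. the knob is past its click and the clamp fully open (over 1.2 rad), with the stamp still in its pocket (value of joint clamp above 1.2 rad and z of stamp in the frame of fixture below 0.02 m), for 0.2 s.
2. the stamp is lifted clear of the fixture in the fingers (z of stamp in the frame of fixture above 0.04 m and contact force between the fingers and stamp above 1 N), for 0.2 s.
At the end, for the whole second after the job is handed in: The clamp stays open (over 1.2 rad); the fingers hold the stamp still in the air, touching nothing else, its face 80 mm (within 12) from the lens glass, within 12 mm of the optical axis in x and in y, facing the lens within 0.15 rad, its long side along the camera's long side within 0.2 rad (value of joint clamp above 1.2 rad and z of stamp in the frame of lens between 0.068 and 0.092 m and x of stamp in the frame of lens between -0.012 and 0.012 m and y of stamp in the frame of lens between -0.012 and 0.012 m and angle between the z axis of stamp and the z axis of lens, either way round below 0.15 rad and angle between stamp's own z axis and vertical below 0.8 rad and angle between the x axis of stamp and the x axis of lens, either way round below 0.2 rad and height (world z) of stamp above 0.14 m and contact force between the fingers and stamp above 1 N and contact force between stamp and camera below 0.05 N and contact force between stamp and fixture below 0.05 N and linear speed of stamp below 0.03 m/s); the arm keeps its last pose, push and grip.
It fails at once if the camera is touched (over 1 N) (contact force between camera and anything else above 1 N).
It fails at once if a bystander is moved by over 30 mm or tipped (distance of any of dye, glue, wax from where it was at the start of the episode above 0.03 m or angle between any of dye, glue, wax's own z axis and vertical above 0.4 rad).
It also fails if it takes over 51 s, if anything falls off the work surface, if the arm or the gripper's body presses on something with over 40 N, if the wrist force passes 120 N, or if a joint passes its speed limit or range.

### The arm

A 7-joint arm with a two-finger parallel gripper is mounted at the origin on the work surface. World frame = base frame: x ahead of the robot, y to its left, z up, the work surface at z = 0. Lengths are in m, angles in rad, forces in N, time in s.
With the tool pointing down it reaches from about 0.35 to 0.9 m from the base axis. Payload 8.1 kg.
Tool frame: the origin (TCP) lies on the centre line of the jaws, within the pads' length; the fingertips stand 17 mm ahead of it and the grasp point (between the pads) lies 2 mm behind it; z points along the fingers, y is the direction in which the jaws open and shut (so a half turn about z gives the same grasp; the last joint's range is limited). The gripper opens to 92 mm and grips with 3 to 60 N. Pads are 19 mm wide; open, the fingers measure 130 mm over their backs; the gripper's body (75 mm by 190 mm) begins 47 mm behind the grasp point.
Start: joints at [-1.398, 0.434, 0.025, 1.573, -0.012, 1.134, -0.075], TCP at [0.17, 0.601, 0.244] pointing down, gripper open.
Joint ranges: [-2.62, 2.62], [-0.44, 2.09], [-1.27, 1.32], [0.08, 2.57], [-1.32, 4.46], [0.12, 2], [-2.74, 2.74]. Speed limits (rad/s): [2.22, 2.22, 3.01, 3.01, 3.14, 3.14, 3.14].

### API

Orientations are given as a rotation vector (axis times angle).
In Python, from cell import arm gives the robot as it stands.
- The arm moves only by the shell command python3 -m creep 'ROWS' [FORCE]. ROWS is JSON, a list that holds one entry, the list of rows, each a list of 7 numbers: the shift along the world's x, y, z in cm, then the turn, a rotation vector about the world's x, y, z in degrees, then the opening, from -1 (shut) to 1 (fully open), so that 0 is half open. In form: [[[tx, ty, tz, ax, ay, az, jaw], ...]]. A call has 1 to 5 rows; each row is the pose to reach, as a shift and turn from the pose commanded when the call began; what a row does not reach only later rows make up. A row lasts 1/10 s, in which the tool goes at most 50 mm and 8.59 degrees, less where a joint would pass 70% of its speed; a pose out of reach is approached as far as the arm can. A call with a gripper value outside its range is refused whole. The fingers move at their own pace and stop on an object; FORCE is the grip in N (left out, the last holds). Time passes only in rows, so rows that repeat a pose let the fingers close. It gives the time, the measured TCP pose, the force and the opening at its end, in the units of the state.
- arm.observe(): the state, without advancing time (a new reading comes with each control period).
- arm.get_image(name): name is "scene" or "top" or "wrist"; returns the picture (480x640x3 uint8, red, green, blue); there is no depth.
- arm.camera_model(name): a dict with "vfov" (degrees; the focal length in pixels is half the picture's height over the tangent of half this angle, whatever the lens; pixels are square), "cx", "cy" (the principal point, pixels), "cam_to_world" (4x4, takes a point from camera to world coordinates); the wrist camera has in their place "T_tool_cam" (4x4, takes a point from camera to tool coordinates, whose origin is the TCP and whose axes are the flange's). Camera axes: x right, y down, z forward; pixel columns grow to the right and rows downward; lengths in m; the calibration is good to about 2 mm. A picture is of the moment at which its call begins: read the wrist's pose just before it. camera_model takes no time and is no camera call.
- arm.sign_off(): hands the job in, once; it reports no verdict.
The state is a dict: "clock": time; "joints": joint angles; "dq": joint speeds; "joint_efforts": joint torques, N m; "position": TCP position; "ee_rot": TCP orientation; "force": force on the tool from outside, world axes, zero at the start; "ft_torque": the same for the moment, N m; "width": opening from 0.0 (shut) to 1.0 (fully open).
Only numpy, scipy, OpenCV 4.12 (cv2) and the standard library are available. Lean on these libraries where they do the work, as an engineer would, in place of code of your own. Each camera call takes 0.05 s, during which the arm holds its last target.

## Working session

There is one attempt and no reset: what is moved stays moved. The work goes in short steps, Python scripts to look and compute and a shell command to move; the robot and the scene stay as the last step left them, time stands still between calls to the robot, and variables do not carry over. Pictures are saved under pics/ and viewed, and the job is handed in when it is done.

```bash
mkdir -p pics; ls; python3 - <<'E'
from cell import arm
import cv2
print(arm.observe())
for n in ["scene","top","wrist"]:
    m=arm.camera_model(n); print(n,m)
    cv2.imwrite(f"pics/{n}0.png",arm.get_image(n)[:,:,::-1])
E
```

```text
pics
{'clock': 0.0, 'joints': array([-1.39762808,  0.43523036,  0.02494606,  1.57408622, -0.01158608,
        1.13398949, -0.07507321]), 'dq': array([-6.23524149e-04,  7.32111675e-04, -2.34435308e-05, -1.81391784e-04,
       -1.10849941e-03, -4.97017511e-04, -9.46074584e-04]), 'joint_efforts': array([-9.93828835e-04, -6.67842221e+01,  9.84621719e-01, -3.14453638e+01,
       -6.04641368e-02,  4.30758926e-02,  1.74804127e-04]), 'position': array([0.17009042, 0.60091336, 0.24294426]), 'ee_rot': array([-4.31814007e-01, -3.11170076e+00,  2.46152487e-03]), 'force': array([ 0.21886293,  0.39467847, -0.57713662]), 'ft_torque': array([ 0.00410879, -0.0548005 ,  0.03016612]), 'width': 0.9996634557120566}
scene {'vfov': 48.891972602570114, 'cx': 318.48768937605854, 'cy': 238.1230872436868, 'cam_to_world': array([[ 0.90079404,  0.30179346, -0.31223517,  1.00122234],
       [ 0.43411353, -0.64364153,  0.63029439, -0.7143865 ],
       [-0.0107488 , -0.70331095, -0.71080108,  0.90925455],
       [ 0.        ,  0.        ,  0.        ,  1.        ]])}
top {'vfov': 47.25191448548451, 'cx': 323.9604066664513, 'cy': 237.7595264213596, 'cam_to_world': array([[-0.02563878, -0.9947801 ,  0.09876846,  0.50228435],
       [-0.99964872,  0.02617643,  0.00415134,  0.00457917],
       [-0.00671507, -0.09862733, -0.99510178,  1.22896133],
       [ 0.        ,  0.        ,  0.        ,  1.        ]])}
wrist {'vfov': 65.53494502656746, 'cx': 320.10812488315173, 'cy': 234.847036457636, 'T_tool_cam': array([[-7.19080492e-04, -9.60184383e-01, -2.79366127e-01,
         7.48865674e-02],
       [ 9.99999084e-01, -1.01070925e-03,  8.99849253e-04,
         5.13834519e-04],
       [-1.14637913e-03, -2.79365224e-01,  9.60184231e-01,
        -1.40961524e-01],
       [ 0.00000000e+00,  0.00000000e+00,  0.00000000e+00,
         1.00000000e+00]])}
```

View pics/scene0.png

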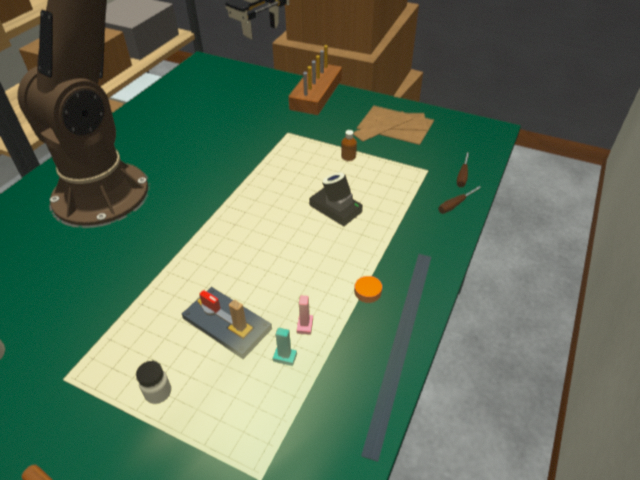

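View pics/top0.png

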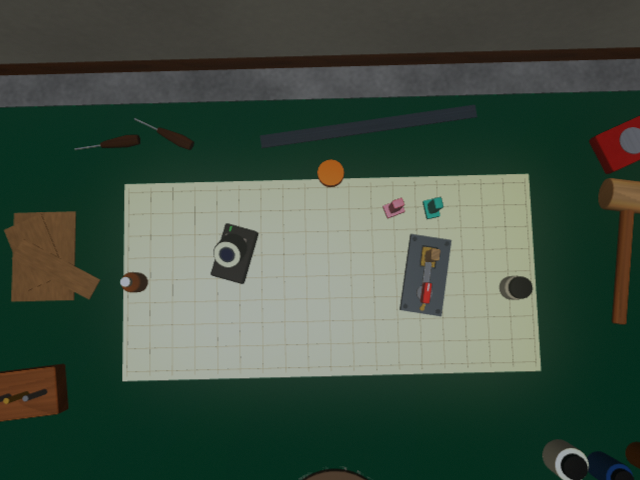

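View pics/wrist0.png

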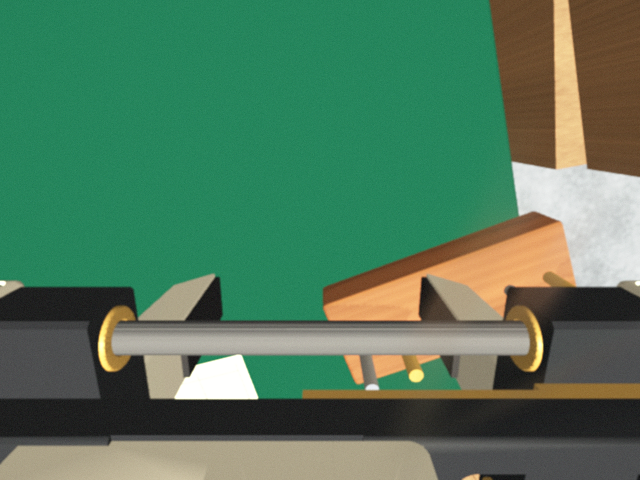

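The top view shows three stamp shapes: beech and brass at (430,256) in the fixture, pink at (394,208) and turquoise at (433,208). The beech and brass one fits the description. The camera is at (235,253), the bottle at (133,282), the jar at (518,288) and the wax at (331,173). I'll confirm this in an enlarged crop and measure.

```bash
cat > h.py <<'E'
import numpy as np, cv2
from cell import arm
from scipy.spatial.transform import Rotation as R
def ray(name,u,v,T=None):
    m=arm.camera_model(name); f=240/np.tan(np.radians(m["vfov"]/2))
    T=m["cam_to_world"] if T is None else T
    d=T[:3,:3]@np.array([(u-m["cx"])/f,(v-m["cy"])/f,1]); return T[:3,3],d
def wristT(o=None):
    o=o or arm.observe(); T=np.eye(4); T[:3,:3]=R.from_rotvec(o["ee_rot"]).as_matrix(); T[:3,3]=o["position"]
    return T@arm.camera_model("wrist")["T_tool_cam"]
def onz(name,u,v,z,T=None):
    c,d=ray(name,u,v,T); return c+d*(z-c[2])/d[2]
def proj(name,P,T=None):
    m=arm.camera_model(name); f=240/np.tan(np.radians(m["vfov"]/2))
    T=m["cam_to_world"] if T is None else T
    p=(np.asarray(P)-T[:3,3])@T[:3,:3]; return np.c_[f*p[...,0]/p[...,2]+m["cx"],f*p[...,1]/p[...,2]+m["cy"]]
E
python3 - <<'E'
import cv2,numpy as np
t=cv2.imread("pics/top0.png")
a=cv2.resize(t[185:325,375:535],(640,560),interpolation=cv2.INTER_CUBIC); cv2.imwrite("pics/topfix.png",np.clip(a*1.5,0,255))
a=cv2.resize(t[213:293,195:275],(600,600),interpolation=cv2.INTER_CUBIC); cv2.imwrite("pics/topcam.png",np.clip(a*1.5,0,255))
E
```

```text
[ WARN:0@0.053] global loadsave.cpp:1063 imwrite_ Unsupported depth image for selected encoder is fallbacked to CV_8U.
```

View pics/topfix.png

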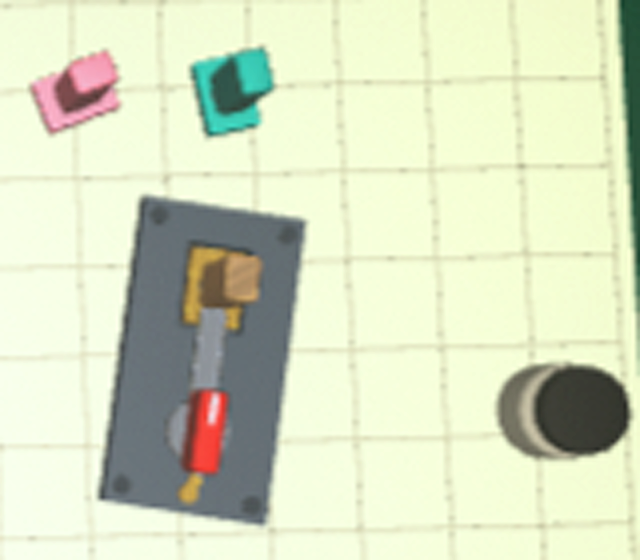

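View pics/topcam.png

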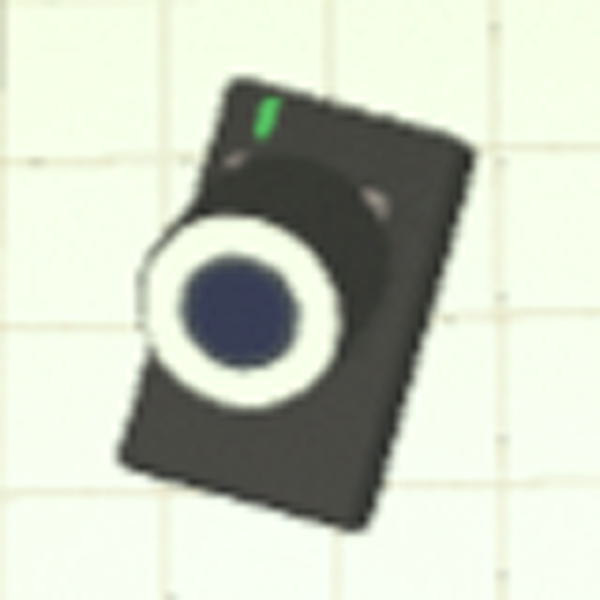

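The crop confirms it. The stamp is the beech handle on a brass foot in the fixture pocket, with the arm over its foot. The pink and turquoise ones stand loose on the mat. Next I'll measure the poses.

```bash
cat > m1.py <<'E'
from h import *
def px(l,s,o): return [(o[0]+(u+.5)/s-.5,o[1]+(v+.5)/s-.5) for u,v in l]
F=px([(141,196),(305,220),(266,523),(101,497)],4,(375,185))
P=np.array([onz("top",u,v,.02)[:2] for u,v in F]); 
c=P.mean(0); 
e1=(P[0]+P[1]-P[2]-P[3])/2; e2=(P[0]+P[3]-P[1]-P[2])/2
print("fixture c",c,"len",np.linalg.norm(e1),np.linalg.norm(e2),"yaw",np.degrees(np.arctan2(e1[1],e1[0])),np.degrees(np.arctan2(-e2[0],e2[1])))
# glass centre, camera base
L=px([(242,311)],7.5,(195,213))[0]; print("lens glass",onz("top",*L,.098))
B=px([(233,77),(474,148),(362,533),(120,462)],7.5,(195,213))
for z in (0.03,):
    Q=np.array([onz("top",u,v,z)[:2] for u,v in B]); print("base c",Q.mean(0))
    e1=(Q[0]+Q[1]-Q[2]-Q[3])/2; e2=(Q[0]+Q[3]-Q[1]-Q[2])/2
    print(np.linalg.norm(e1),np.linalg.norm(e2),"yaw",np.degrees(np.arctan2(e1[1],e1[0])),np.degrees(np.arctan2(-e2[0],e2[1])))
K=px([(208,431)],4,(375,185))[0]; print("knob",onz("top",*K,.065))
S=px([(242,277)],4,(375,185))[0]; print("stamp top",onz("top",*S,.098))
for n,u,v,z in [("dye",126,282,.085),("glue",519.5,287,.075),("wax",331,173,.022)]: print(n,onz("top",u,v,z))
E
python3 m1.py
python3 - <<'E'
import cv2,numpy as np
t=cv2.imread("pics/scene0.png")
a=cv2.resize(t[280:360,170:280],(770,560),interpolation=cv2.INTER_CUBIC); cv2.imwrite("pics/sfix.png",a)
a=cv2.resize(t[160:230,295:375],(800,600)[:0] or (640,560),interpolation=cv2.INTER_CUBIC); cv2.imwrite("pics/scam.png",a)
E
```

```text
fixture c [ 0.53616044 -0.21124341] len 0.16742662551632428 0.0910368602393202 yaw -9.949049746142311 -10.13876056108144
lens glass [0.5860152  0.21094368 0.098     ]
base c [0.59265078 0.20713307]
0.11697220571802562 0.07400088343270564 yaw -16.888110132702533 -17.81996699859854
knob [ 0.49643931 -0.20399007  0.065     ]
stamp top [ 0.57511369 -0.21906412  0.098     ]
dye [0.53407374 0.4240816  0.085     ]
glue [ 0.50268881 -0.39649493  0.075     ]
wax [ 0.76717175 -0.00985744  0.022     ]
```

View pics/sfix.png

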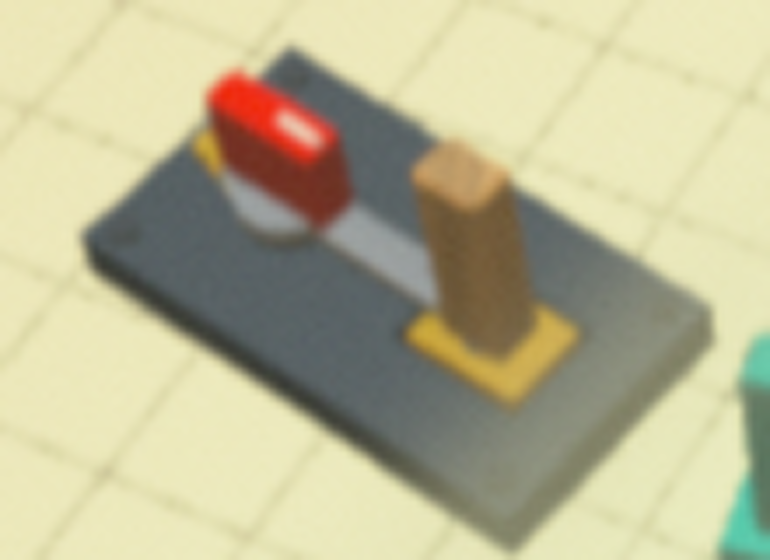

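View pics/scam.png

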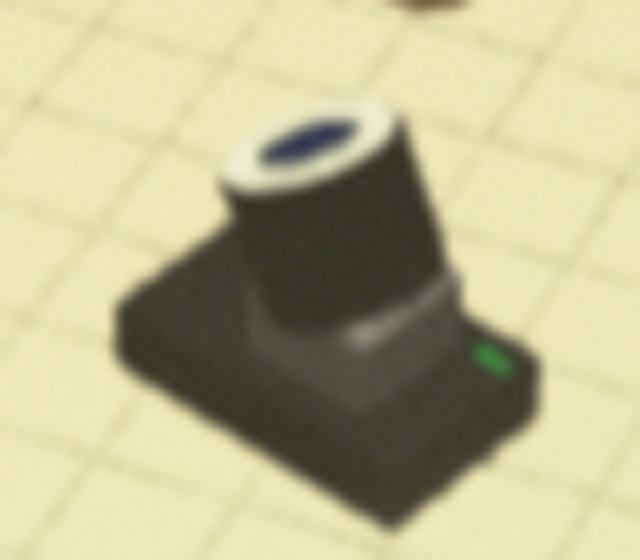

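Checks so far: the fixture is at (0.536, -0.211) with yaw -10°. From that, the knob should be at (0.4966, -0.2043) and the stamp at (0.575, -0.218), and both direct sightings agree. The lens glass is at (0.5855, 0.2103), yaw about -17.3°. Now I'll move over the knob.

```bash
python3 -m creep '[[[2,-5,0,0,0,1,1],[4,-10,0,0,0,2,1],[6,-15,0,0,0,3,1],[8,-20,0,0,0,4,1],[10,-24,0,0,0,5.7,1]]]' 40
```

```text
clock: 0.65
position: [0.2661, 0.3684, 0.2436]
ee_rot: [-0.275, -3.129, 0.0]
force: [1.9, 1.2, 0.2]
width: 0.996
```

```bash
python3 -m creep '[[[2,-4.5,0,0,0,0,0.6],[4,-9,0,0,0,0,0.6],[6,-13.5,0,0,0,0,0.6],[8,-18,0,0,0,0,0.6],[10,-22.5,0,0,0,0,0.6]]]'
python3 -m creep '[[[2,-4.5,0,0,0,0,0.4],[4,-9,0,0,0,0,0.4],[6,-13.5,-1,0,0,0,0.4],[8,-18,-2,0,0,0,0.4],[10,-22.5,-3,0,0,0,0.4]]]'
```

```text
clock: 1.15
position: [0.3662, 0.1435, 0.2439]
ee_rot: [0.276, 3.129, 0.001]
force: [1.2, 1.1, 0.2]
width: 0.803
clock: 1.65
position: [0.4661, -0.0806, 0.2137]
ee_rot: [0.276, 3.129, 0.0]
force: [0.8, 1.4, -1.3]
width: 0.7
```

```bash
python3 -m creep '[[[0.8,-4,0,0,0,0,0.3],[1.6,-8,0,0,0,0,0.3],[3,-12.4,-1,0,0,0,0.3],[3,-12.4,-3,0,0,0,0.3],[3,-12.4,-3,0,0,0,0.3]]]'
python3 - <<'E'
from h import *
o=arm.observe(); T=wristT(o); im=arm.get_image("wrist"); cv2.imwrite("pics/w1.png",im[:,:,::-1]); print(o["position"],o["joints"]); np.save("T1.npy",T)
print(proj("wrist",np.array([[.4966,-.2043,.065],[.575,-.218,.098]]),T))
E
```

```text
clock: 2.15
position: [0.494, -0.2035, 0.1817]
ee_rot: [-0.28, -3.125, -0.0]
force: [0.7, 0.4, -1.0]
width: 0.651
[ 0.49398431 -0.20351167  0.18168817] [-0.12914224  0.38301225  0.56117347  1.90364146 -0.24953831  0.92867516
  1.94281588]
[[318.73463839 238.93538212]
 [319.49293711 362.14224231]]
```

View pics/w1.png

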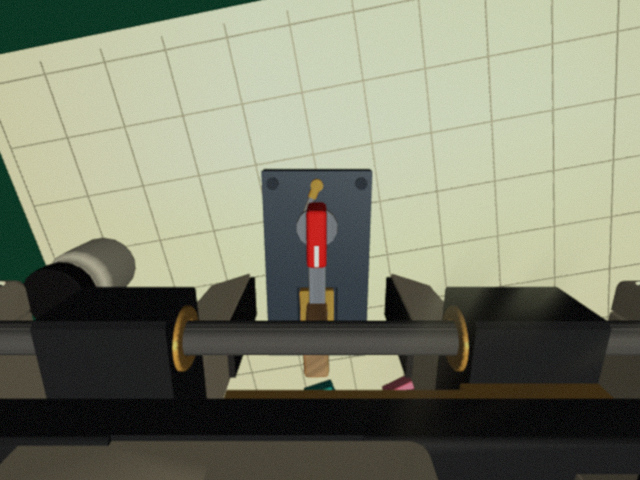

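The wrist view shows the red bar's top at (317,236), against a prediction of (319,239), so the jaws straddle the bar correctly. Descending to grip.

```bash
python3 -m creep '[[[0.2,-0.1,-4,0,0,0,0.1],[0.2,-0.1,-8,0,0,0,0],[0.2,-0.1,-10.5,0,0,0,0],[0.2,-0.1,-12.3,0,0,0,0],[0.2,-0.1,-12.3,0,0,0,0]]]' 50
python3 - <<'E'
from h import *
cv2.imwrite("pics/s2.png",arm.get_image("scene")[160:400,120:440,::-1].repeat(2,0).repeat(2,1)); print(arm.observe()["position"])
E
```

```text
clock: 2.7
position: [0.4968, -0.2018, 0.0597]
ee_rot: [-0.273, -3.126, -0.002]
force: [-0.4, -0.2, 0.9]
width: 0.501
[ 0.49751964 -0.20244908  0.06103768]
```

View pics/s2.png

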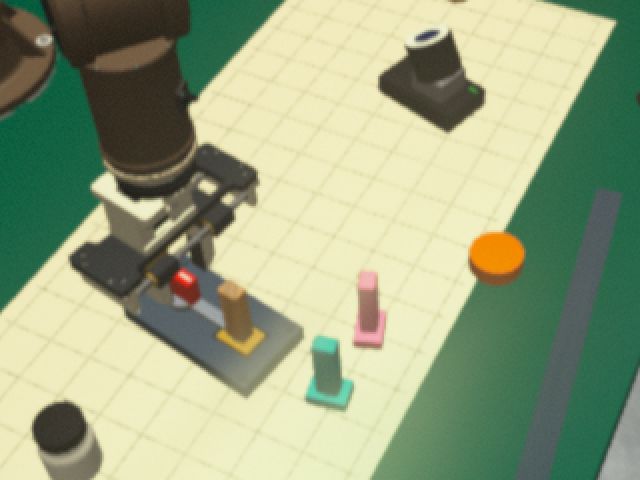

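The scene view shows the jaws straddling the red bar with the stamp clear of them. Closing now.

```bash
python3 -m creep '[[[0,-0.2,0,0,0,0,-0.6],[0,-0.2,0,0,0,0,-1],[0,-0.2,0,0,0,0,-1],[0,-0.2,0,0,0,0,-1],[0,-0.2,0,0,0,0,-1]]]' 50
```

```text
clock: 3.25
position: [0.4978, -0.2072, 0.0615]
ee_rot: [0.278, 3.128, -0.002]
force: [-2.3, -5.5, 3.6]
width: 0.158
```

Bar gripped (about 15 mm). Turning clockwise.

```bash
python3 -m creep '[[[0,0,0,0,0,-7,-1],[0,0,0,0,0,-14,-1],[0,0,0,0,0,-21,-1],[0,0,0,0,0,-28,-1],[0,0,0,0,0,-35,-1]]]' 50
python3 - <<'E'
from h import *
print(arm.observe()["ft_torque"]);cv2.imwrite("pics/t3.png",cv2.resize(arm.get_image("top")[200:340,360:540,::-1],(720,560)))
E
```

```text
clock: 3.75
position: [0.4976, -0.2077, 0.0615]
ee_rot: [1.213, 2.896, -0.003]
force: [-2.4, -5.1, 2.0]
width: 0.157
[-1.32886196  0.54008822  0.0201446 ]
```

View pics/t3.png

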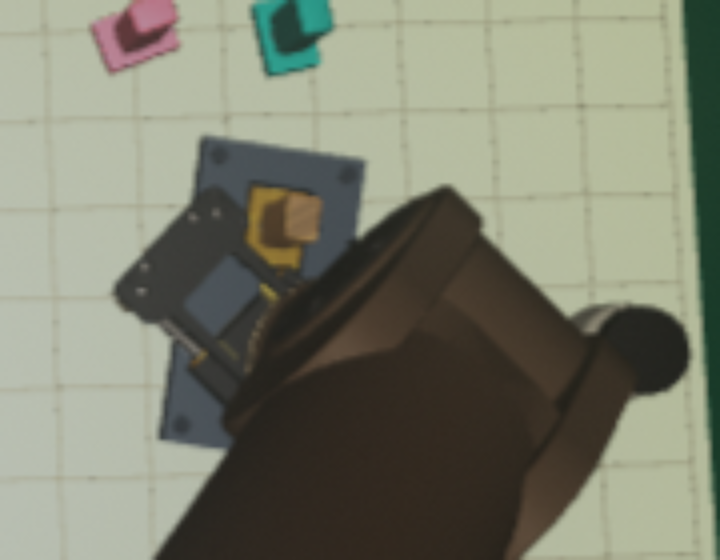

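The gripper has turned, the arm is swinging off the foot and the stamp is undisturbed. Continuing.

```bash
python3 -m creep '[[[0,0,0,0,0,-6,-1],[0,0,0,0,0,-12,-1],[0,0,0,0,0,-18,-1]]]' 50
python3 -m creep '[[[0,0,0,0,0,-6,-1],[0,0,0,0,0,-12,-1],[0,0,0,0,0,-18,-1],[0,0,0,0,0,-20,-1],[0,0,0,0,0,-20,-1]]]' 50
python3 - <<'E'
from h import *
print(arm.observe());cv2.imwrite("pics/t4.png",cv2.resize(arm.get_image("top")[200:340,360:540,::-1],(720,560)));cv2.imwrite("pics/s4.png",arm.get_image("scene")[160:400,120:440,::-1].repeat(2,0).repeat(2,1))
E
```

```text
clock: 4.1
position: [0.4973, -0.2079, 0.0615]
ee_rot: [1.651, 2.67, -0.003]
force: [-2.5, -5.1, 3.5]
width: 0.155
clock: 4.6
position: [0.4969, -0.208, 0.0615]
ee_rot: [2.087, 2.346, -0.003]
force: [-3.2, -6.4, 6.3]
width: 0.159
{'clock': 4.6, 'joints': array([-0.26487307,  0.65464526,  0.82050059,  2.01831473, -0.69160387,
        0.76813485,  1.09355285]), 'dq': array([ 0.00613063, -0.00487573, -0.00954775,  0.00145879,  0.00683317,
       -0.00422916,  0.02617335]), 'joint_efforts': array([ -4.12375107, -56.39931321,  10.15715718, -18.90108526,
        -1.74058065,   1.03795163,  -0.43746128]), 'position': array([ 0.49692945, -0.20800337,  0.06153044]), 'ee_rot': array([ 2.08665442,  2.34592174, -0.00324339]), 'force': array([-3.22298676, -6.37316842,  6.33383405]), 'ft_torque': array([-1.36816071,  0.98336444, -0.11887994]), 'width': 0.1586690536858365}
```

View pics/s4.png

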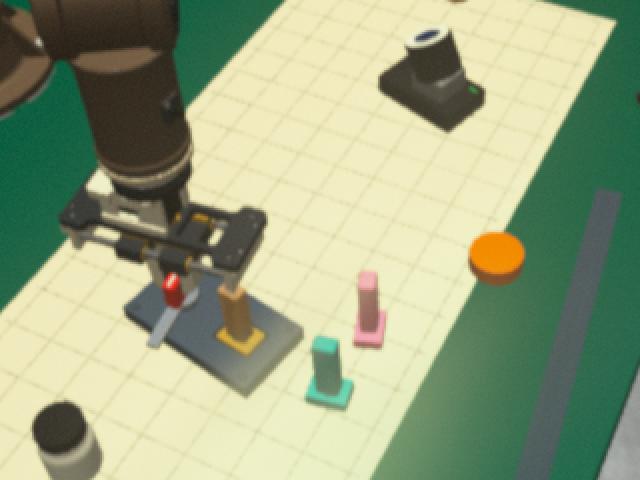

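The arm has swung clear of the foot, to 73°. I'll open only part way because the stamp is close to one finger, then rise.

```bash
python3 -m creep '[[[0,0,0,0,0,0,-0.3],[0,0,0,0,0,0,-0.3],[0,0,0,0,0,0,-0.3]]]'
python3 -m creep '[[[0,0,4,0,0,0,-0.3],[0,0,8,0,0,0,-0.3],[0,0,12,0,0,0,0],[0,0,13,0,0,8,0],[0,0,13,0,0,16,0.3]]]'
python3 -m creep '[[[1,-0.2,0,0,0,8,0.3],[2,-0.4,0,0,0,16,0.3],[3,-0.6,0,0,0,24,0.3],[4,-0.8,0,0,0,32,0.3],[5,-1,0,0,0,40,0.3]]]'
```

```text
clock: 5.0
position: [0.4978, -0.2053, 0.0608]
ee_rot: [-2.083, -2.351, -0.001]
force: [0.6, 0.8, 0.2]
width: 0.337
clock: 5.5
position: [0.4989, -0.2059, 0.1929]
ee_rot: [1.726, 2.621, 0.002]
force: [-0.1, 0.0, -0.3]
width: 0.547
clock: 6.0
position: [0.5481, -0.2154, 0.1908]
ee_rot: [-0.727, -3.056, -0.001]
force: [-0.7, 1.0, 0.4]
width: 0.649
```

```bash
python3 -m creep '[[[1,0,0,0,0,8,0.3],[2,-0.2,0,0,0,16,0.3],[2.7,-0.3,0,0,0,16.8,0.3],[2.7,-0.3,0,0,0,16.8,0.3]]]'
python3 - <<'E'
from h import *
o=arm.observe(); T=wristT(o); print(o["position"],o["ee_rot"],proj("wrist",np.array([[.575,-.218,.098]]),T))
cv2.imwrite("pics/w5.png",arm.get_image("wrist")[:,:,::-1]); cv2.imwrite("pics/t5.png",cv2.resize(arm.get_image("top")[200:340,360:540,::-1],(720,560)));cv2.imwrite("pics/s5.png",cv2.resize(arm.get_image("scene")[270:370,160:290,::-1],(780,600)))
E
```

```text
clock: 6.4
position: [0.5753, -0.2187, 0.1907]
ee_rot: [0.287, 3.128, 0.0]
force: [0.2, -0.1, 0.5]
width: 0.647
[ 0.57525779 -0.21867077  0.19073315] [2.86521987e-01 3.12829787e+00 4.26747008e-04] [[319.96223507 244.2351289 ]]
```

View pics/w5.png

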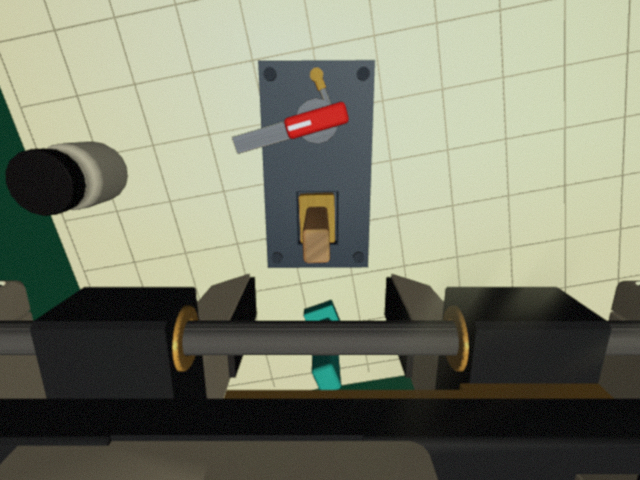

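View pics/s5.png

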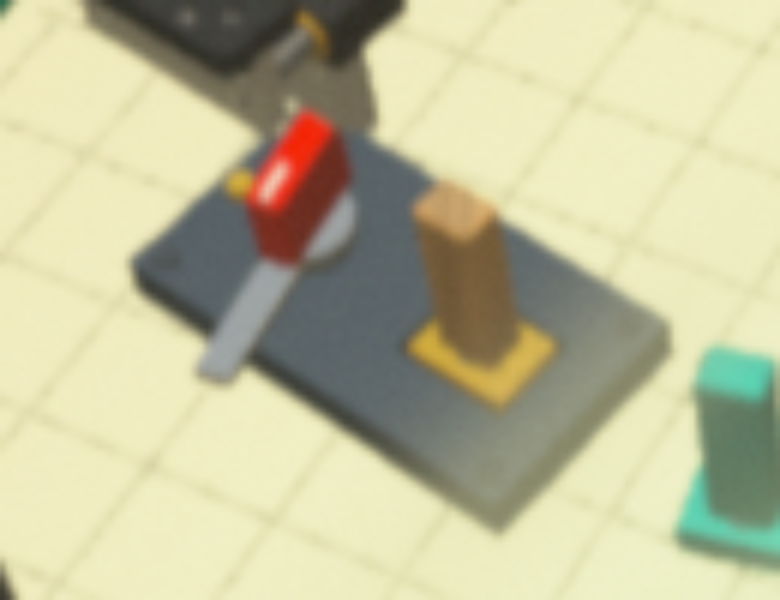

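The clamp is resting fully open: the arm points off the fixture's side at about 75°, with its tip at (235,145) in the wrist view. The stamp's handle top is at (316,246), so it sits about 2 mm off toward -y. Descending to grip the handle.

```bash
python3 -m creep '[[[0,-0.1,-4,0,0,0,0.2],[0,-0.1,-7.5,0,0,0,0.1],[0,-0.1,-10.5,0,0,0,0],[0,-0.1,-12.2,0,0,0,0],[0,-0.1,-12.2,0,0,0,0]]]' 40
python3 -m creep '[[[0,0,0,0,0,0,-0.4],[0,0,0,0,0,0,-0.7],[0,0,0,0,0,0,-1],[0,0,0,0,0,0,-1],[0,0,0,0,0,0,-1]]]' 40
python3 - <<'E'
from h import *
print(arm.observe()["position"]);cv2.imwrite("pics/s6.png",arm.get_image("scene")[160:400,120:440,::-1].repeat(2,0).repeat(2,1))
E
```

```text
clock: 7.05
position: [0.5726, -0.219, 0.0666]
ee_rot: [-0.284, -3.124, -0.001]
force: [-0.1, 0.5, 0.6]
width: 0.502
clock: 7.55
position: [0.5752, -0.2201, 0.0698]
ee_rot: [0.282, 3.127, -0.0]
force: [0.6, 0.2, 5.3]
width: 0.195
[ 0.57515322 -0.22006045  0.06977222]
```

View pics/s6.png

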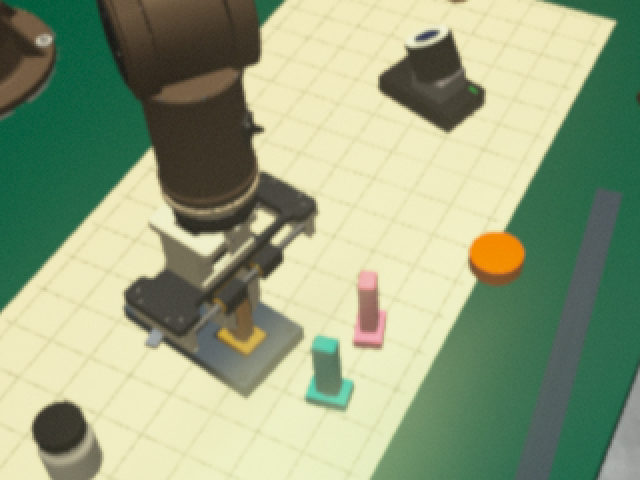

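The handle is gripped at 18 mm, with the TCP 62 mm above the face. Lifting straight up.

```bash
python3 -m creep '[[[0,0,2,0,0,0,-1],[0,0,5,0,0,0,-1],[0,0,9,0,0,0,-1],[0,0,13,0,0,0,-1],[0,0,17,0,0,0,-1]]]' 40
python3 -m creep '[[[0,0,2,0,0,0,-1],[0,0,2,0,0,0,-1],[0,0,2,0,0,0,-1]]]'
python3 - <<'E'
from h import *
print(arm.observe()["joints"])
cv2.imwrite("pics/s7.png",arm.get_image("scene")[160:400,120:440,::-1].repeat(2,0).repeat(2,1))
E
```

```text
clock: 8.1
position: [0.574, -0.2197, 0.2402]
ee_rot: [-0.282, -3.128, -0.0]
force: [0.7, 0.5, -1.7]
width: 0.197
clock: 8.4
position: [0.5743, -0.2195, 0.2583]
ee_rot: [-0.282, -3.128, -0.001]
force: [0.9, -0.4, -2.0]
width: 0.196
[-0.15746499  0.45207432  0.64579662  1.6158479  -0.289717    1.17184813
  1.94478544]
```

View pics/s7.png

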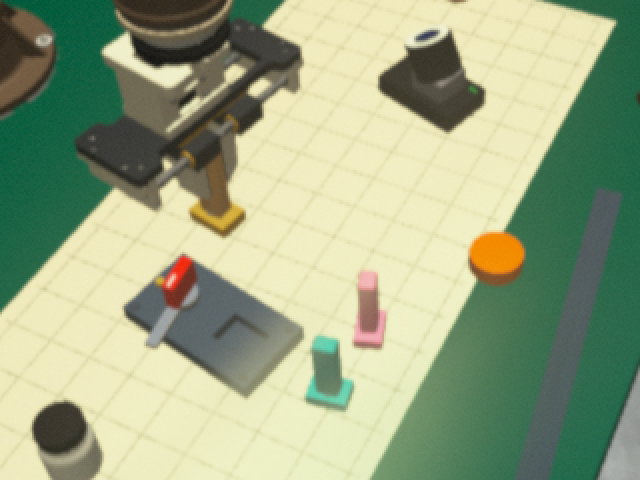

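The scene view shows the stamp in the jaws, the pocket empty and the clamp still open. Now I'll carry it across to a pose 40 mm short of the goal, yawing -7° on the way.

```bash
python3 -m creep '[[[-0.5,3,0.3,0,0,0,-1],[-1,7,0.5,0,0,-1,-1],[-2,11.5,0.5,0,0,-3,-1],[-3,16,0.5,0,0,-5,-1],[-4,20.5,0.5,0,0,-7,-1]]]' 40
python3 -m creep '[[[-0.5,4.5,0,0,0,0,-1],[-1,9,0,0,0,0,-1],[-1.5,13.5,0,0,0,0,-1],[-2,18,0,0,0,0,-1],[-2.2,22,0,0,0,0,-1]]]' 40
python3 -m creep '[[[0,1.4,0,0,0,0,-1],[0,2.7,0,0,0,0,-1],[0,2.7,0,0,0,0,-1]]]' 40
```

```text
clock: 8.95
position: [0.533, -0.013, 0.2621]
ee_rot: [-0.475, -3.103, 0.001]
force: [1.0, 0.6, -1.7]
width: 0.193
clock: 9.45
position: [0.5108, 0.2075, 0.2621]
ee_rot: [-0.47, -3.104, 0.002]
force: [0.3, -0.5, -1.2]
width: 0.193
clock: 9.75
position: [0.5121, 0.2331, 0.2627]
ee_rot: [-0.47, -3.105, 0.002]
force: [-0.4, -0.1, -1.6]
width: 0.196
```

```bash
python3 -m creep '[[[0,0,0,-1.8,-6,0,-1],[0,0,0,-3.6,-12,0,-1],[0,0,0,-5.6,-18,0,-1],[0,0,0,-7.5,-24.1,0,-1],[0,0,0,-7.5,-24.1,0,-1]]]' 40
python3 - <<'E'
from h import *
o=arm.observe(); print(o["position"],o["joints"],R.from_rotvec(o["ee_rot"]).as_matrix())
cv2.imwrite("pics/s8.png",arm.get_image("scene")[60:300,180:500,::-1].repeat(2,0).repeat(2,1))
cv2.imwrite("pics/w8.png",arm.get_image("wrist")[:,:,::-1])
E
```

```text
clock: 10.25
position: [0.5099, 0.2321, 0.2623]
ee_rot: [0.401, 2.675, -0.093]
force: [-0.6, 1.2, -2.2]
width: 0.191
[0.50991673 0.2321441  0.26230422] [-1.36098532  0.19506563  0.7108226   2.02161504  0.34872192  0.74935835
  0.36705743] [[-0.86492538  0.29406403  0.4067314 ]
 [ 0.26502004  0.9557826  -0.12745198]
 [-0.42622584 -0.00244448 -0.90461349]]
```

View pics/s8.png

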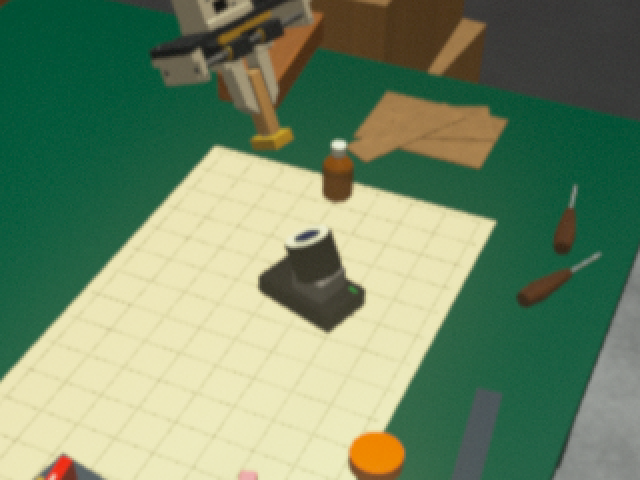

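View pics/w8.png

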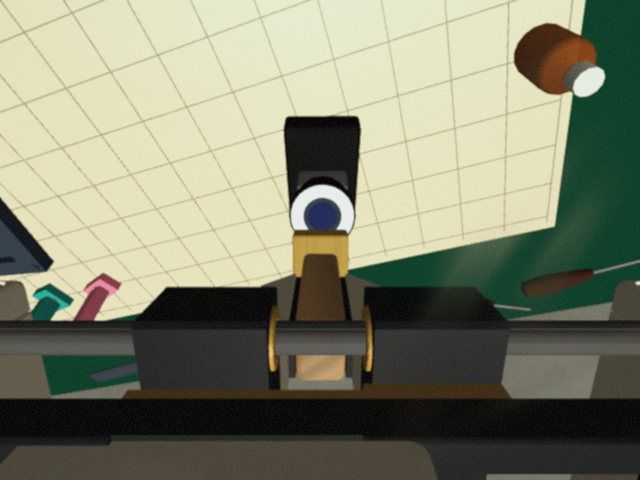

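The scene view shows the stamp tilted in line with the lens. In the wrist view the glass is at about (322,215) and the face's brass foot is centred at x≈320, above the lens. Next I'll check the lens position across the three views.

```bash
python3 - <<'E'
from h import *
def navy(name,box):
    im=arm.get_image(name); x0,y0,x1,y1=box; c=im[y0:y1,x0:x1].astype(int)
    m=((c[...,2]>c[...,0]+12)&(c.max(2)<140)).astype(np.uint8)
    n,l,s,ce=cv2.connectedComponentsWithStats(m); k=1+s[1:,4].argmax(); return ce[k]+[x0,y0],s[k]
W=wristT(); zl=np.array([-.4066,.1266,.9048])
obs=[]
for n,b in [("scene",(320,165,350,195)),("wrist",(290,180,360,232))]:
    p,s=navy(n,b); print(n,p,s); obs.append((n,p,W if n=="wrist" else None))
t=cv2.imread("pics/top0.png")[:,:,::-1]
obs.append(("top",(227.2,254.0),None))
def tri(obs):
    A=np.zeros((3,3)); b=np.zeros(3)
    for n,p,T in obs:
        c,d=ray(n,*p,T); d=d/np.linalg.norm(d); M=np.eye(3)-np.outer(d,d); A+=M;b+=M@c
    return np.linalg.solve(A,b)
print("all",tri(obs),"scene+top",tri([obs[0],obs[2]]))
for n,p,T in obs: print(n,"on z .098",onz(n,*p,.098,T), "pred", proj(n,np.array([[.5855,.2103,.098]]),T))
E
```

```text
scene [333.17647059 177.29411765] [10 11  8  4 17]
wrist [322.09014675 212.38888889] [ 15  15  36  34 954]
all [0.58603787 0.21045918 0.09624995] scene+top [0.58598436 0.21037016 0.09623939]
scene on z .098 [0.58669599 0.20819699 0.098     ] pred [[333.0897958  176.67218287]]
wrist on z .098 [0.58489718 0.21098822 0.098     ] pred [[321.54933469 213.0846403 ]]
top on z .098 [0.58606445 0.21018424 0.098     ] pred [[227.14632223 254.27381137]]
```

All views agree on the lens to within 2 mm. Making the final approach along the optical axis.

```bash
python3 -m creep '[[[0.4,-0.1,-0.9,0,0,0,-1],[0.8,-0.2,-1.8,0,0,0,-1],[1.2,-0.35,-2.7,0,0,0,-1],[1.6,-0.5,-3.6,0,0,0,-1],[1.6,-0.5,-3.6,0,0,0,-1]]]' 40
python3 -m creep '[[[0,0,0,0,0,0,-1],[0,0,0,0,0,0,-1]]]'
python3 - <<'E'
from h import *
ps=[];
for i in range(3):
    o=arm.observe(); ps.append(o["position"]); 
    im=arm.get_image(["scene","top","wrist"][i]); cv2.imwrite(f"pics/f{i}.png",im[:,:,::-1])
p=np.mean(ps,0); Rt=R.from_rotvec(o["ee_rot"]).as_matrix(); print(p,o["clock"],o["width"],o["force"])
y=np.radians(-17.3); xc=np.array([np.cos(y),np.sin(y),0]); yc=np.array([-np.sin(y),np.cos(y),0])
zl=np.cos(.44)*np.array([0,0,1])-np.sin(.44)*xc; xl=np.cross(yc,zl)
L=np.array([.5857,.2104,.0975]); face=p+Rt[:,2]*.062
print("face in lens mm",1e3*np.array([xl,yc,zl])@(face-L),"tilt",np.degrees(np.arccos(-Rt[:,2]@zl)),"x",np.degrees(np.arccos(abs(Rt[:,0]@xl))))
s=cv2.imread("pics/f0.png"); cv2.imwrite("pics/f0c.png",cv2.resize(s[100:230,270:400],(600,600),interpolation=cv2.INTER_CUBIC))
print("pred face scene",proj("scene",face[None]))
E
```

```text
clock: 10.95
position: [0.5286, 0.2259, 0.2263]
ee_rot: [0.408, 2.675, -0.095]
force: [-0.7, 0.1, -1.2]
width: 0.197
clock: 11.15
position: [0.5287, 0.2273, 0.2281]
ee_rot: [0.407, 2.674, -0.091]
force: [0.6, -0.1, -2.3]
width: 0.193
[0.52866023 0.22745277 0.22817787] 11.25 0.18880215780419793 [-0.75640735  0.2396753  -1.77952809]
face in lens mm [ 1.84310555 -0.62288913 81.58741154] tilt 0.06642579481952847 x 0.03927242552807458
pred face scene [[322.90500448 146.3375754 ]]
```

View pics/f0c.png

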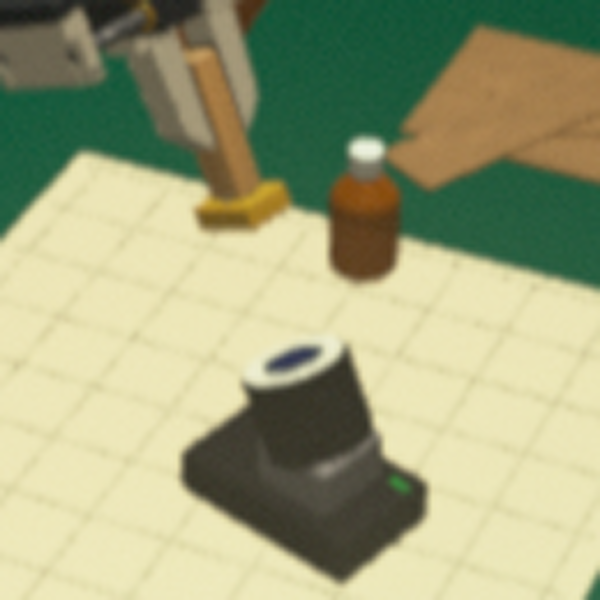

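View pics/f2.png

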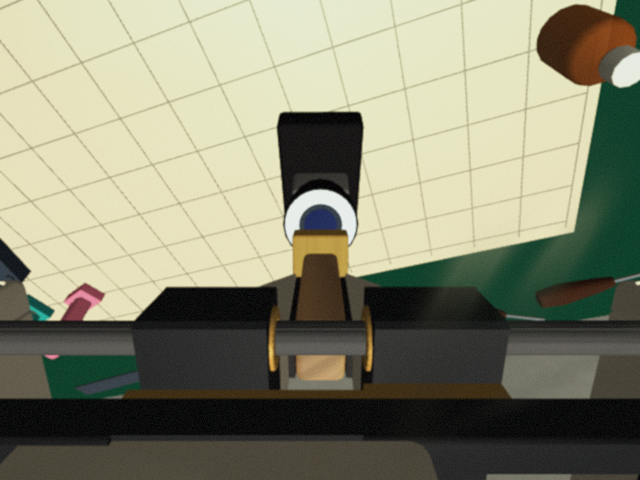

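View pics/f1.png

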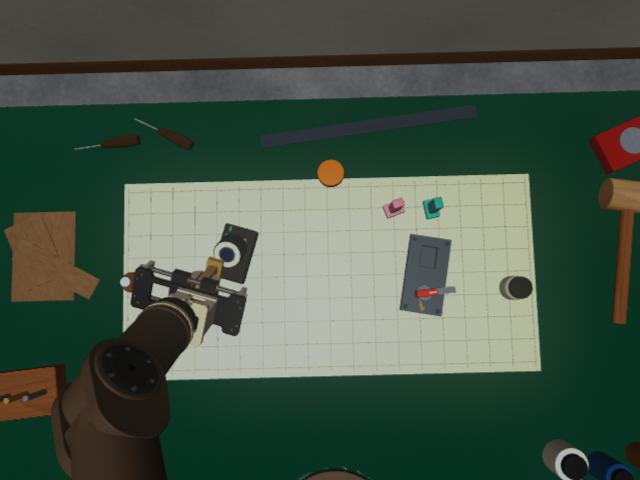

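The final views agree. The face sits on the lens axis in the scene view at about (323,146), matching the prediction. In the wrist view the foot is centred over the glass at x≈320. In the top view the clamp is still open and the bottle, jar and wax are unmoved. Handing in.

```bash
python3 - <<'E'
from h import *
o=arm.observe(); print(o["clock"],o["width"],np.abs(o["dq"]).max()); print(arm.sign_off())
E
```

```text
11.3 0.1962780665481811 0.002352504997035853
the job is handed in; nothing more can be done
None
```

I turned the knob 73° clockwise and released it, and the clamp stayed open. I then lifted the beech and brass stamp out by its handle and held its face in front of the lens. The job was handed in at 11.3 s; sign-off gives no verdict.

- **Stamp position at the end:** the face is 81.6 mm from the glass and about 1.8 mm (x) and -0.6 mm (y) off the optical axis. Tilt and long-side errors come out under 0.1°. These figures come from the measured tool pose, assuming the stamp sits squarely in the jaws, and use my yaw estimate of -17.3° for the camera. The images were consistent with them.
- **Grip:** the jaws held at about 18 mm, the handle's thickness, and the arm was still.
- **Clamp and bystanders:** in the last pictures the clamp was still open, and the bottle, jar and wax puck had not moved. My moves stayed clear of the camera.
- **Disagreements:** the lens position differed by about 2 mm between views, and the long and short sides of the camera's base gave yaws about 1° apart. Both are well within tolerance. No check failed.

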